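Lock the slotted quarter-turn fastener on the polishing dust box

ROBOT

A 7-joint arm with a two-finger parallel gripper is mounted at the origin on the work surface. World frame = base frame: x ahead of the robot, y to its left, z up, the work surface at z = 0. Lengths are in m, angles in rad, forces in N, time in s.
With the tool pointing down it reaches from about 0.4 to 0.85 m from the base axis. Payload 4.4 kg.
Tool frame: the origin (TCP) lies at the very end of the fingers, on their centre line; the grasp point (between the pads) lies 19 mm behind it; z points along the fingers, y is the direction in which the jaws open and shut (so a half turn about z gives the same grasp; the last joint's range is limited). The gripper opens to 94 mm and grips with 3 to 60 N. Pads are 16 mm wide; open, the fingers measure 119 mm over their backs; the gripper's body (75 mm by 177 mm) begins 78 mm behind the grasp point.
Start: joints at [-0.066, 0.628, 0.038, 1.517, -0.027, 0.996, -0.02], TCP at [0.65, 0, 0.166] pointing down, gripper open.
Joint ranges: [-3.06, 3.06], [-0.37, 2.12], [-1.25, 1.32], [0.18, 2.47], [-1.1, 4.24], [0.23, 1.98], [-2.94, 2.94]. Speed limits (rad/s): [2.57, 2.57, 3.14, 3.14, 3.14, 3.14, 3.14].

INTERFACE

Orientations are given as a unit quaternion [x, y, z, w].
In Python, from bench import bot, kinematics, cams, job, telemetry gives the robot as it stands. Calls block until the motion is done:
- bot.reach(position, orientation): joint-space move of the TCP to a pose.
- bot.move_l(position, attitude=None, v=0.15, max_force=None): straight line of the TCP; attitude=None keeps the orientation; v is the mean speed in m/s. With max_force (N) it stops when the force on the tool has changed by that much, and returns True; else False.
- bot.movej(angles): joint-space move.
- bot.command_gripper(opening, grasp_force=None): finger opening in m; grasp_force is the grip in N (None keeps the last); returns when the fingers have stopped.
- bot.dwell(seconds).
- kinematics.ik(position, orientation): joint angles nearest the present ones, or None.
- cams.capture(name): name is "scene" or "side" or "wrist"; returns (picture, depth): 480x640x3 uint8, red, green, blue; 480x640 float32, m along the optical axis (not along the pixel's ray), 0 where there is no reading.
- cams.calibration(name): a dict with "vertical_fov" (degrees; the focal length in pixels is half the picture's height over the tangent of half this angle, whatever the lens; pixels are square), "cx", "cy" (the principal point, pixels), "rvec" (rotation vector, rad) and "tvec" (3), from world to camera coordinates, as OpenCV has them. Camera axes: x right, y down, z forward; pixel columns grow to the right and rows downward; lengths in m; the calibration is good to about 2 mm. A picture is of the moment at which its call begins: read the wrist's pose just before it. calibration takes no time and is no camera call; for the wrist camera it gives the pose at the moment of the call.
A pose or a line that the arm cannot do raises bot.Unreachable and nothing moves.
- job.hand_in(): hands the job in, once; it reports no verdict.
Readings, each from a call of its own:
- telemetry.read_clock(): time.
- telemetry.read_joint_pos(): joint angles.
- telemetry.read_qvel(): joint speeds.
- telemetry.read_effort(): joint torques, N m.
- telemetry.read_tool_pos(): TCP position.
- telemetry.read_tool_rot(): TCP orientation.
- telemetry.read_force(): force on the tool from outside, world axes, zero at the start.
- telemetry.read_wrist_torque(): the same for the moment, N m.
- telemetry.read_width(): finger opening in m.
Only numpy, scipy, OpenCV 4.12 (cv2) and the standard library are available. Lean on these libraries where they do the work, as an engineer would, in place of code of your own. Each camera call takes 0.05 s, during which the arm holds its last target. There are 200 camera calls.

TASK

The slotted lock on the sloping cover of the polishing dust box has worked loose. With the orange flat screwdriver from the stand, feel the blade into the slot with light pressure, then turn the lock clockwise to its end stop (slot in line with the green mark) and stand the screwdriver upright in its stand again. Leave the jar, the steel cup and the hammer alone, and do not touch the lock with the gripper.

Things in the scene. Friction and masses are not known exactly. Their poses are not given: they have to be found in the camera images.
- driver_handle (a point): Middle of the orange flat-sided handle (28 x 28 mm, sides facing x and y) of the loose flat screwdriver, 178 mm long, 0.16 kg. z runs from blade to handle end, x is the blade's width. From here along z: handle to +33 mm, end button to +38; handle to -49; black collar 40 mm wide, underside at -55; then 9 mm shaft; blade tip at -140.
- driver_tip (a point): Centre of the screwdriver blade's end, same axes as driver_handle. Blade 20 mm wide (x), 3 mm thick (y), 24 mm long. It is 10 mm above the table while the tool is in the stand.
- stand_hole (a point): Mouth of the round vertical hole in the middle of the top of the fixed wooden tool stand (110 x 110 mm, 95 mm high). Hole 26 mm wide, chamfered to 34 mm at the mouth, right through. The screwdriver starts upright in it at any yaw, its collar resting on the stand's top. z up.
- slot_mouth (a point): Centre of the slotted top of the brass lock head (48 mm diameter, 12 mm proud of the green cover). z: outward normal of the cover, 30 degrees from vertical, leaning away from the robot; the screwdriver's z must lie along it. The slot runs along y through the centre: 7 mm wide (10 at the chamfered mouth), 27 mm long, closed ends, 9 mm deep. Frame turns with the lock.
- lock (a joint): Turn of the lock, rad, growing clockwise as seen looking at the head. 0: slot level across the slope, in line with the red mark (open); 1.57, at the end stop: slot up and down the slope, in line with the green mark (locked). Starts between 0.3 and 0.75. About 0.12 N m friction; stays where left.
- dust_box: Grey fixed box 180 (x) x 200 (y) mm, 50 mm high at its front (its -x side, which faces away from the robot), 154 mm at the back, with a green sloping cover; round duct stub 50 mm long, 70 mm wide, at the back. Origin under its centre; the lock's axis meets the cover 102 mm above the origin.
- polish_jar: Loose amber jar with white lid, 60 mm diameter, 75 mm high, origin under its centre. Not to be disturbed.
- shot_cup: Loose steel cup, 52 mm diameter, 55 mm high, origin under its centre. Not to be disturbed.
- mallet: Loose hammer with wooden handle, 220 mm long, lying on the bench, origin under its middle. Not to be disturbed.
Things that resemble listed ones, but are neither listed nor needed, are in the scene too. What is shaped like the part that bears driver_handle but purple is not meant. What is shaped like the part that bears stand_hole but yellow is not meant.

How it is judged:
By the outcome, as a careful person would: the job done as asked, in the order asked, and still so for the second after the job is handed in, with the robot touching nothing.
It also fails if it takes over 54 s, if anything falls off the work surface, if the arm or the gripper's body presses on something with over 40 N, if the wrist force passes 120 N, or if a joint passes its speed limit or range.

## Working session

There is one attempt and no reset: what is moved stays moved. The work goes in short steps, each a Python script; the robot and the scene stay as the last script left them, time stands still between calls to the robot, and variables do not carry over. Pictures are saved under pics/ and viewed, about 8 in all and at most 12, crops included, and the job is handed in when it is done.

```bash
ls && mkdir -p pics && cat > h.py <<'E'
import numpy as np, cv2
from scipy.spatial.transform import Rotation as R
from bench import bot, kinematics, cams, job, telemetry as t
def cal(n):
    c=cams.calibration(n); f=240/np.tan(np.radians(c["vertical_fov"])/2)
    M=cv2.Rodrigues(np.array(c["rvec"],float))[0]; return f,c["cx"],c["cy"],M,np.array(c["tvec"],float).ravel()
def cloud(c,d):
    f,cx,cy,M,T=c; v,u=np.mgrid[:480,:640]
    P=np.stack([(u-cx)/f*d,(v-cy)/f*d,d],-1); W=(P-T)@M; W[d<=0]=np.nan; return W
def ray(c,u,v):
    f,cx,cy,M,T=c; return -M.T@T, M.T@np.array([(u-cx)/f,(v-cy)/f,1])
def onplane(c,u,v,p,n=(0,0,1)):
    o,d=ray(c,u,v); n=np.array(n); return o+d*((np.array(p)-o)@n)/(d@n)
def snap(n,name):
    c=cal(n); p,d=cams.capture(n); cv2.imwrite(f"pics/{name}.png",p[:,:,::-1]); np.savez(f"pics/{name}.npz",p=p,d=d,c=np.array(c,dtype=object)); return c,p,d
E
python3 - <<'E'
from h import *
a=snap("scene","s0");b=snap("side","d0")
print(a[0],b[0],t.read_clock())
E
```

```text
pics
(np.float64(524.8388194764104), 320.28214522777506, 236.00128330563265, array([[-0.52232714,  0.85274444, -0.001129  ],
       [ 0.63540542,  0.38831794, -0.66743474],
       [-0.56871286, -0.34933665, -0.74466743]]), array([ 0.20838949, -0.31683417,  1.62174067])) (np.float64(476.67584734937975), 319.2346311548059, 239.78365172248854, array([[-0.99406064, -0.10847005,  0.00881472],
       [-0.07477795,  0.62194984, -0.77947845],
       [ 0.07906776, -0.77550799, -0.62636702]]), array([0.6065345 , 0.07167985, 0.97186227])) 0.1
```

View pics/s0.png

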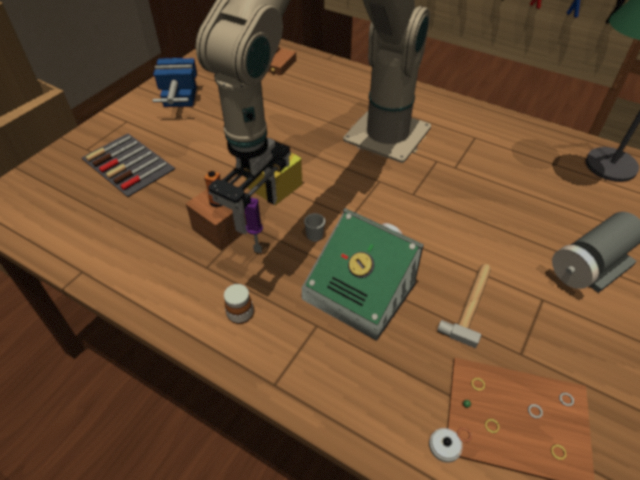

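View pics/d0.png

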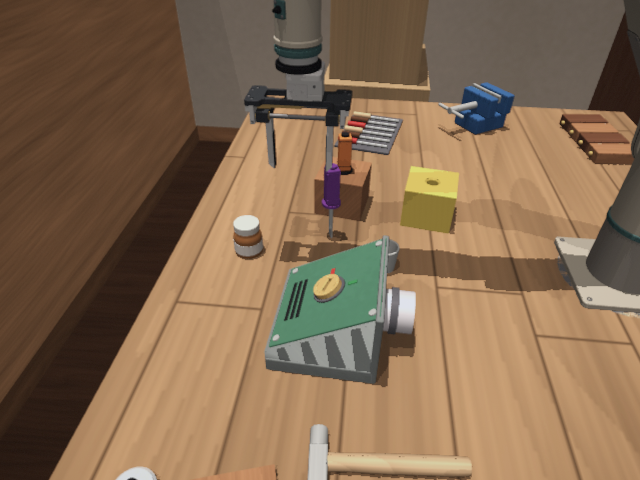

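Orange driver is in the brown stand at scene (212,185) / side (345,150). The purple driver (side 331,190) and the yellow block (side 431,195) are the look-alikes. The box lock is at side (328,287), scene (360,264). Next I'll measure and make one enlarged crop.

```bash
python3 - <<'E'
from h import *
for nm in ("s0","d0"):
    z=np.load(f"pics/{nm}.npz",allow_pickle=True);p,d,c=z["p"],z["d"],tuple(z["c"])
    W=cloud(c,d);hsv=cv2.cvtColor(p,cv2.COLOR_RGB2HSV);h,s,v=[hsv[...,i].astype(int) for i in range(3)]
    ms={"orange":(h>5)&(h<14)&(s>190)&(v>110)&(W[...,2]>.09),"purple":(h>130)&(h<160)&(s>120)&(v>50),
     "green":(h>60)&(h<85)&(s>90)&(W[...,2]>.04)&(W[...,2]<.2),"brass":(h>15)&(h<32)&(s>90)&(v>90)&(W[...,2]>.08)&(W[...,2]<.15),
     "jar":(v>150)&(s<60)&(W[...,2]>.06)&(W[...,2]<.09),
     "stand":(h>3)&(h<14)&(s>90)&(abs(W[...,2]-.095)<.006),"yellow":(h>22)&(h<32)&(s>200)&(abs(W[...,2]-.095)<.006)}
    for k,m in ms.items():
        m=m&(W[...,0]>.3)&(W[...,0]<1.0)&(abs(W[...,1])<.6)
        n,l,st,ce=cv2.connectedComponentsWithStats(m.astype(np.uint8))
        for i in range(1,n):
            if st[i,4]>25:
                q=W[l==i]; print(nm,k,st[i,4],ce[i].round(),"med",np.nanmedian(q,0).round(4),"p5",np.nanpercentile(q,3,0).round(3),"p95",np.nanpercentile(q,97,0).round(3))
p=cv2.imread("pics/d0.png");cr=[p[90:250,250:470],p[230:390,250:470]]
cv2.imwrite("pics/c0.png",np.vstack([cv2.resize(x,(412*1,300),interpolation=cv2.INTER_CUBIC) for x in cr]))
E
```

```text
s0 orange 37 [212. 177.] med [ 0.5898 -0.1784  0.183 ] p5 [ 0.571 -0.191  0.179] p95 [ 0.594 -0.172  0.185]
s0 purple 72 [252. 204.] med [ 0.6033 -0.052   0.173 ] p5 [ 0.589 -0.059  0.167] p95 [0.71  0.034 0.31 ]
s0 purple 57 [253. 230.] med [ 0.611  -0.0543  0.093 ] p5 [ 0.593 -0.068  0.089] p95 [ 0.616 -0.043  0.108]
s0 green 5487 [363. 266.] med [0.5766 0.2213 0.1019] p5 [0.503 0.129 0.057] p95 [0.653 0.298 0.143]
s0 brass 154 [290. 164.] med [ 0.3564 -0.112   0.094 ] p5 [ 0.332 -0.129  0.089] p95 [ 0.425 -0.099  0.098]
s0 brass 408 [360. 264.] med [0.5798 0.2117 0.1113] p5 [0.557 0.188 0.099] p95 [0.599 0.234 0.123]
s0 jar 356 [236. 294.] med [0.7658 0.012  0.0751] p5 [ 0.744 -0.011  0.072] p95 [0.787 0.033 0.078]
s0 stand 766 [209. 209.] med [ 0.6115 -0.1846  0.0948] p5 [ 0.575 -0.242  0.091] p95 [ 0.64  -0.135  0.098]
d0 purple 610 [332. 188.] med [ 0.5908 -0.0476  0.1314] p5 [ 0.577 -0.061  0.09 ] p95 [ 0.608 -0.041  0.177]
d0 green 54 [352. 282.] med [0.5346 0.2156 0.1247] p5 [0.527 0.209 0.12 ] p95 [0.543 0.221 0.13 ]
d0 brass 1605 [432. 185.] med [ 0.3747 -0.1445  0.0961] p
[... 260 characters left out ...]
9 [405. 321.] med [0.4457 0.2511 0.0838] p5 [0.434 0.247 0.077] p95 [0.457 0.254 0.09 ]
d0 jar 306 [308. 346.] med [0.588  0.3102 0.0721] p5 [0.569 0.307 0.061] p95 [0.632 0.312 0.088]
d0 jar 165 [345. 350.] med [0.5366 0.3128 0.0766] p5 [0.527 0.311 0.062] p95 [0.548 0.314 0.09 ]
d0 jar 34 [369. 351.] med [0.5007 0.3142 0.082 ] p5 [0.499 0.313 0.066] p95 [0.505 0.316 0.089]
d0 stand 33 [335. 160.] med [ 0.5978 -0.2267  0.0968] p5 [ 0.592 -0.242  0.095] p95 [ 0.604 -0.212  0.099]
d0 stand 124 [320. 174.] med [ 0.625  -0.156   0.0963] p5 [ 0.618 -0.219  0.09 ] p95 [ 0.635 -0.136  0.099]
d0 stand 581 [356. 175.] med [ 0.5439 -0.1633  0.0963] p5 [ 0.518 -0.23   0.091] p95 [ 0.576 -0.123  0.098]
```

View pics/c0.png

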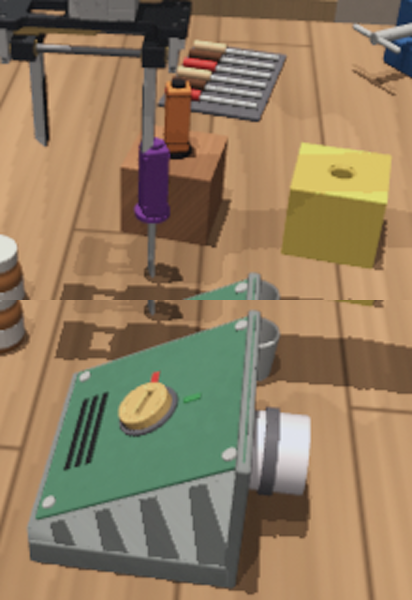

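The crop confirms it: the orange handle stands in the brown wooden stand. The purple driver is separate, standing in front of it. The slot lies diagonally between the red mark (far side) and the green mark (up-slope). Now I'll fit the cover plane, check IK and go look from close by.

```bash
cat >> h.py <<'E'
def tilt_rot(n,yaxis):
    "tool rotation with z=-n and y (jaw) near yaxis"
    z=-np.array(n)/np.linalg.norm(n); y=np.array(yaxis,float); y-=z*(y@z); y/=np.linalg.norm(y); x=np.cross(y,z)
    return R.from_matrix(np.c_[x,y,z]).as_quat()
E
python3 - <<'E'
from h import *
for nm in ("s0","d0"):
    z=np.load(f"pics/{nm}.npz",allow_pickle=True);p,d,c=z["p"],z["d"],tuple(z["c"])
    W=cloud(c,d);hsv=cv2.cvtColor(p,cv2.COLOR_RGB2HSV);h,s,v=[hsv[...,i].astype(int) for i in range(3)]
    m=(h>60)&(h<95)&(s>60)&(v>50)&(W[...,2]>.045)&(W[...,2]<.17)&(W[...,0]>.4)&(W[...,0]<.75)&(W[...,1]>.08)
    q=W[m]; 
    for _ in range(3):
        n=np.linalg.svd(q-q.mean(0),full_matrices=False)[2][2]; n*=np.sign(n[2]); r=(q-q.mean(0))@n; q=q[abs(r)<.005]
    print(nm,len(q),n.round(3),"tilt",np.degrees(np.arccos(n[2])),"yaw",np.degrees(np.arctan2(n[1],n[0])),q.mean(0))
    xy=cv2.minAreaRect(W[m][:,:2].astype(np.float32)); print(xy)
n=np.array([.5,0,.866]);L=np.array([.578,.215,.112])
for off in (.083,.121,.2,.26):   # TCP along n from slot
  for a in range(-180,181,30):
    ang=np.radians(a); y=[-np.sin(ang)*.866,np.cos(ang),.5*np.sin(ang)]
    k=kinematics.ik(L+n*off,tilt_rot(n,y)); print(off,a,None if k is None else np.round(k,2))
E
```

```text
s0 5940 [ 0.498 -0.022  0.867] tilt 29.928337941464108 yaw -2.5263831164248907 [0.57856385 0.2159499  0.1002772 ]
((0.5776650905609131, 0.21201494336128235), (0.18502487242221832, 0.16607840359210968), 87.61275482177734)
d0 6266 [ 0.5   -0.021  0.866] tilt 30.033683709216824 yaw -2.3987798863035654 [0.56787091 0.22735044 0.10549792]
((0.5708513259887695, 0.21470624208450317), (0.185614213347435, 0.16736151278018951), 87.49726867675781)
0.083 -180 [-0.42  1.06  0.46  0.75 -0.46  1.91 -1.68]
0.083 -150 [-0.38  1.05  0.31  0.75 -0.36  1.89 -1.22]
0.083 -120 [-0.34  1.04  0.16  0.75 -0.26  1.87 -0.75]
0.083 -90 [-0.29  1.03  0.    0.75 -0.15  1.87 -0.29]
0.083 -60 [-0.24  1.04 -0.16  0.74 -0.04  1.86  0.17]
0.083 -30 [-0.19  1.04 -0.31  0.74  0.06  1.87  0.63]
0.083 0 [-0.15  1.06 -0.45  0.74  0.16  1.88  1.1 ]
0.083 30 [-0.12  1.07 -0.59  0.73  0.26  1.89  1.57]
0.083 60 [-0.08  1.09 -0.72  0.73  0.35  1.91  2.04]
0.083 90 [-0.05  1.12 -0.88  0.73  0.47  1.94  2.5 ]
0.083 120 [-0.49  1.11  0.74  0.76 -0.66  1.96 -2.62]
0.083 150 [-0.46  1.08  0.59  0.76 -0.55  1.93 -2.16]
0.083 180 [-0.42  1.06  0.46  0.75 -0.46  1.91 -1.68]
0.121 -180 None
0.121 -150 None
0.121 -120 None
0.121 -90 None
0.121 -60 None
0.121 -30 None
0.121 0 None
0.121 30 None
0.121 60 None
0.121 90 None
0.121 120 None
0.121 150 None
0.121 180 None
0.2 -180 None
0.2 -150 None
0.2 -120 None
0.2 -90 None
0.2 -60 None
0.2 -30 None
0.2 0 None
0.2 30 None
0.2 60 None
0.2 90 None
0.2 120 None
0.2 150 None
0.2 180 None
0.26 -180 None
0.26 -150 None
0.26 -120 None
0.26 -90 None
0.26 -60 None
0.26 -30 None
0.26 0 None
0.26 30 None
0.26 60 None
0.26 90 None
0.26 120 None
0.26 150 None
0.26 180 None
```

```bash
cat >> h.py <<'E'
N=np.array([.499,-.0215,.866]);N/=np.linalg.norm(N)
def frame(n):
    h=np.cross([0,0,1],n) if abs(n[2])<.99 else np.array([0,1.,0]); h/=np.linalg.norm(h); return np.cross(h,n),h   # e1 downslope/+x, h level +y
def hand(n,beta,phi):
    "tool rotation: hand displaced from driver axis n towards azimuth beta (about n from e1), tilted phi"
    e1,h=frame(n); a=np.cos(beta)*e1+np.sin(beta)*h
    z=-(np.cos(phi)*n+np.sin(phi)*a); y=np.cross(n,a); return np.c_[np.cross(y,z),y,z]
def tcp(tip,n,beta,phi,g=0,flip=False):
    "TCP pose for driver tip at tip, axis n, grasped g above handle middle"
    M=hand(n,beta,phi)
    if flip: M=M@np.diag([-1,-1,1])
    return np.array(tip)+n*(.140+g)+M[:,2]*.019, R.from_matrix(M).as_quat()
E
python3 - <<'E'
from h import *
S=np.array([.578,.214,.113]); Z=np.array([0,0,1.])
for g in (-.015,0):
 for ph in (30,45,60,75,90):
  for tag,tip,n in (("lock",S-N*.007,N),("pre",S+N*.03,N),("pick",np.array([.583,-.183,.01]),Z),("lift",np.array([.583,-.183,.12]),Z)):
    s=""
    for b in range(-180,180,15):
        ok=[kinematics.ik(*tcp(tip,n,np.radians(b),np.radians(ph),g,f)) is not None for f in (0,1)]
        s+=".+-*"[ok[0]+2*ok[1]]
    print(g,ph,tag.ljust(5),s)
E
```

```text
-0.015 30 lock  ********+..........*****
-0.015 30 pre   ********............****
-0.015 30 pick  ************************
-0.015 30 lift  ************************
-0.015 45 lock  *********..........*****
-0.015 45 pre   ********............****
-0.015 45 pick  **.*******...*********..
-0.015 45 lift  *.*******.....**********
-0.015 60 lock  *********..........*****
-0.015 60 pre   *********..........*****
-0.015 60 pick  .*.*****......*******...
-0.015 60 lift  .*.*****.......*******..
-0.015 75 lock  *********..........*****
-0.015 75 pre   ***.*****..........*****
-0.015 75 pick  .*.****........******...
-0.015 75 lift  .*.****........******...
-0.015 90 lock  *..*.****..........*****
-0.015 90 pre   ****.****..........*****
-0.015 90 pick  .******.........******..
-0.015 90 lift  .*.****.........*****...
0 30 lock  ********............****
0 30 pre   ********............****
0 30 pick  ************************
0 30 lift  ************************
0 45 lock  *********..........*****
0 45 pre   ********............****
0 45 pick  **.*******...**********.
0 45 lift  *.*******.....**********
0 60 lock  *********..........*****
0 60 pre   *********..........*****
0 60 pick  .*.*****......-******...
0 60 lift  .*******.......*******..
0 75 lock  *********..........*****
0 75 pre   ***.*****..........*****
0 75 pick  .*.****........******...
0 75 lift  .*.****........******...
0 90 lock  *..*.****..........*****
0 90 pre   ****.***+..........*****
0 90 pick  .******.........******..
0 90 lift  .*.****.........*****...
```

```bash
python3 - <<'E'
from h import *
f,cx,cy,M,T=cal("wrist"); Q=R.from_quat(t.read_tool_rot()).as_matrix(); p=np.array(t.read_tool_pos())
C=-M.T@T; off=Q.T@(C-p); ax=Q.T@M.T[:,2]; print("f",f,"cam in tool",off.round(3),"axis",ax.round(3))
def look(target,dist,Qm,name):
    pos=np.array(target)-Qm@(off+ax*dist); q=R.from_matrix(Qm).as_quat()
    bot.reach(pos,q); bot.dwell(.3); snap("wrist",name); print(name,t.read_tool_pos(),t.read_clock())
bot.move_l([.65,0,.33],v=.3)
look([.578,.214,.113],.27,Q,"wl")
look([.580,-.183,.188],.24,Q,"ws")
a=cv2.imread("pics/wl.png");b=cv2.imread("pics/ws.png")
cv2.imwrite("pics/w0.png",cv2.resize(np.hstack([a,b]),(800,300)))
E
```

```text
f 390.80441804906417 cam in tool [ 0.079 -0.    -0.218] axis [-0.274  0.     0.962]
wl [0.57860634 0.20842258 0.15504561] 2.2417
ws [ 0.58018517 -0.19565282  0.20070889] 4.1
```

View pics/w0.png

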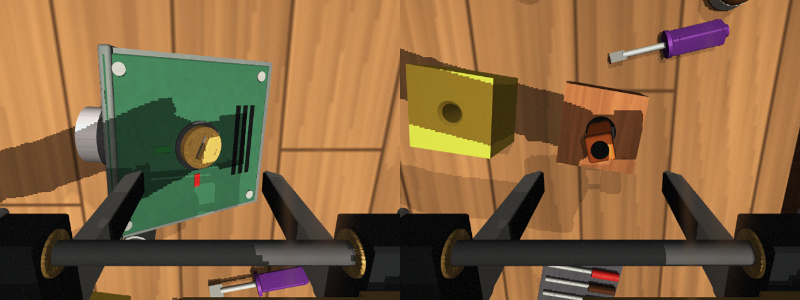

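The lock is at about wl (397,292→ left panel 198,145). The driver's end is at right panel (600,148), in the brown stand, with yellow and purple off to the sides. Measuring from depth and an enlarged crop.

```bash
python3 - <<'E'
from h import *
z=np.load("pics/ws.npz",allow_pickle=True);p,d,c=z["p"],z["d"],tuple(z["c"]);W=cloud(c,d)
box=(W[...,0]>.5)&(W[...,0]<.66)&(W[...,1]<-.1)&(W[...,1]>-.26)
for lo,hi in ((.176,.186),(.186,.195),(.12,.172),(.09,.099)):
    m=box&(W[...,2]>lo)&(W[...,2]<hi); 
    if m.sum()<10: print(lo,m.sum());continue
    q=W[m]; print(lo,m.sum(),"z",np.median(q[:,2]).round(4),"mean",q.mean(0).round(4),cv2.minAreaRect(q[:,:2].astype(np.float32)))
v,u=np.where(box&(W[...,2]>.17)); print("px",u.min(),u.max(),v.min(),v.max())
uc,vc=int(u.mean()),int(v.mean())
A=cv2.resize(p[vc-40:vc+40,uc-40:uc+40],(400,400),interpolation=cv2.INTER_CUBIC)
# lock
z=np.load("pics/wl.npz",allow_pickle=True);p,d,c=z["p"],z["d"],tuple(z["c"]);W=cloud(c,d)
e1,h=frame(N)
L=np.array([.578,.214,.112]); D=W-L; r=D-(D@N)[...,None]*N; rad=np.linalg.norm(r,axis=-1); hh=D@N
g=(rad>.035)&(rad<.06); print("cover height",np.median(hh[g])); 
hd=(rad<.035)&(hh>np.median(hh[g])+.007); q=W[hd]
print("head pts",hd.sum(),"h",np.median(hh[hd]),"circle",cv2.minEnclosingCircle(np.c_[(q-L)@e1,(q-L)@h].astype(np.float32)),((q-L)@e1).mean(),((q-L)@h).mean())
hsv=cv2.cvtColor(p,cv2.COLOR_RGB2HSV)
v,u=np.where(hd);uc,vc=int(u.mean()),int(v.mean());print(uc,vc)
B=cv2.resize(p[vc-40:vc+40,uc-40:uc+40],(400,400),interpolation=cv2.INTER_CUBIC)
dep=(rad<.018)&(hh<np.median(hh[hd])-.003); print("deep",dep.sum())
if dep.sum()>5:
    X=np.c_[D[dep]@e1,D[dep]@h]; print(X.mean(0),cv2.minAreaRect(X.astype(np.float32)))
cv2.imwrite("pics/c1.png",np.hstack([A,B])[:,:,::-1])
E
```

```text
0.176 1250 z 0.1818 mean [ 0.577  -0.1833  0.1816] ((0.5768440961837769, -0.18584124743938446), (0.02815980650484562, 0.02849566377699375), 10.605606079101562)
0.186 618 z 0.1872 mean [ 0.5769 -0.1859  0.1872] ((0.5768710970878601, -0.18588639795780182), (0.01758740097284317, 0.017849458381533623), 29.36972427368164)
0.12 550 z 0.1491 mean [ 0.5753 -0.1725  0.1478] ((0.5808749198913574, -0.17646360397338867), (0.016643499955534935, 0.03477542847394943), 61.891685485839844)
0.09 13517 z 0.0942 mean [ 0.5771 -0.1799  0.0942] ((0.576920211315155, -0.18611836433410645), (0.11039632558822632, 0.11029109358787537), 80.50774383544922)
px 0 639 210 479
cover height -0.011014704478604536
head pts 8665 h 0.1225773675893143 circle ((-0.004966665990650654, -0.0013363428879529238), 0.030374689027667046) -0.013486662762375201 0.0003531645478208453
413 298
deep 2847
[-1.78162757e-03 -1.46073582e-05] ((6.172619760036469e-05, 0.00012794509530067444), (0.03543345257639885, 0.0356920063495636), 6.206020355224609)
```

View pics/c1.png

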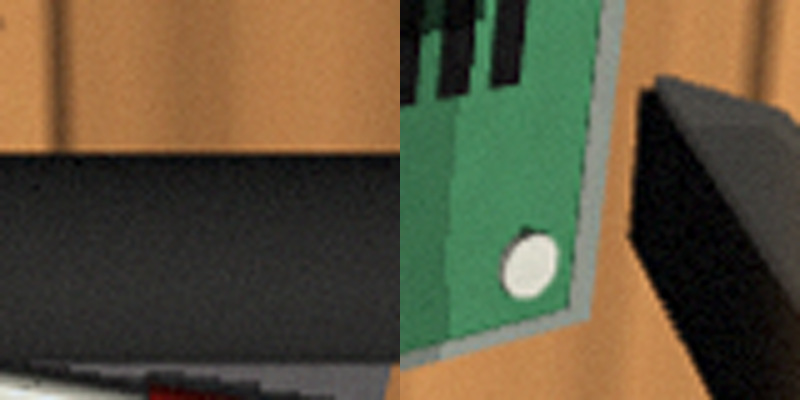

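Crops were off-target because my masks caught finger pixels. The driver numbers are good: centre (0.5769, -0.1859), which agrees with the stand centre, and faces at 10.6° mod 90. Redoing the lock with a tighter mask.

```bash
python3 - <<'E'
from h import *
z=np.load("pics/wl.npz",allow_pickle=True);p,d,c=z["p"],z["d"],tuple(z["c"]);W=cloud(c,d)
e1,h=frame(N); L=np.array([.578,.214,.112]); D=W-L; hh=D@N; X,Y=D@e1,D@h; rad=np.hypot(X,Y)
hd=(rad<.04)&(abs(hh-.001)<.003); H=np.median(hh[hd]); print("head",hd.sum(),"H",H,cv2.minEnclosingCircle(np.c_[X[hd],Y[hd]].astype(np.float32)))
dep=(rad<.018)&(hh<H-.004)&(hh>H-.02); print("deep",dep.sum(),np.median(hh[dep]))
q=np.c_[X[dep],Y[dep]].astype(np.float32); print(q.mean(0),cv2.minAreaRect(q))
w=np.linalg.svd(q-q.mean(0),full_matrices=False); print("slot az(e1->h) deg",np.degrees(np.arctan2(*w[2][0][::-1]))%180,w[1])
v,u=np.where(hd);uc,vc=int(np.median(u)),int(np.median(v));print(uc,vc)
cv2.imwrite("pics/c2.png",cv2.resize(p[vc-50:vc+50,uc-50:uc+50],(500,500),interpolation=cv2.INTER_CUBIC)[:,:,::-1])
E
```

```text
head 2869 H -1.6161829974931447e-05 ((0.0010330760851502419, -0.002574833808466792), 0.024874474853277206)
deep 236 -0.007709310580000112
[ 0.00368273 -0.0040227 ] ((0.003333705011755228, -0.003832269459962845), (0.0270353052765131, 0.004874398931860924), 61.742759704589844)
slot az(e1->h) deg 66.47147 [0.12136672 0.01188889]
323 235
```

View pics/c2.png

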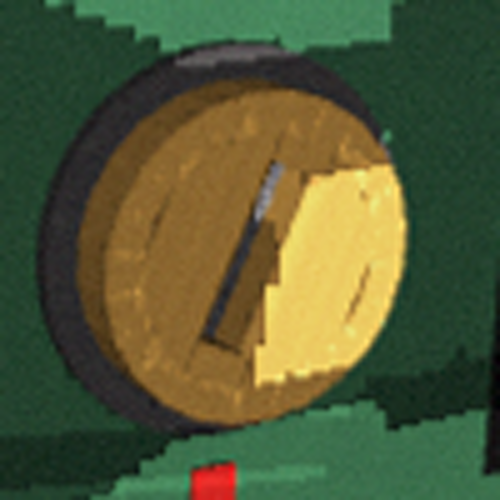

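The slot crop shows the dark slot line running from crop (278,165) to (210,340), with the red mark at the bottom (213,480). The head is centred near (255,250). I'll get the azimuth from that line, then pick the driver.

```bash
cat >> h.py <<'E'
e1,hx=frame(N); S=np.array([.578,.214,.112])+.001*e1-.0026*hx
Z=np.array([0,0,1.]); TX=np.array([.5769,-.1859]); PH=np.radians(30)
def drv(tip,n,b,v=.15,mf=None,line=True,g=0,flip=False,ph=None):
    P=tcp(tip,n,b,PH if ph is None else ph,g,flip)
    if line: return bot.move_l(P[0],P[1],v=v,max_force=mf)
    return bot.reach(*P)
def st(s=""): print(s,"t",round(t.read_clock(),2),"tcp",np.round(t.read_tool_pos(),4),"F",np.round(t.read_force(),1),"T",np.round(t.read_wrist_torque(),2),"w",round(t.read_width(),4),"q",np.round(t.read_joint_pos(),2))
E
python3 - <<'E'
from h import *
z=np.load("pics/wl.npz",allow_pickle=True);c=tuple(z["c"])
P=[onplane(c,273+x/5,185+y/5,S-N*.009,N)-S for x,y in ((278,165),(210,340))]
for q in P: print(q@e1,q@hx)
q=P[0]-P[1]; print("az",np.degrees(np.arctan2(q@hx,q@e1))%180)
# continuity check over candidate picks: azimuths 10.6+k*90, both flips; and lock path
for k in range(4):
  for f in (0,1):
    b=np.radians(10.6+90*k); print(k,f,[np.round(kinematics.ik(*tcp([*TX,z0],Z,b,PH,0,f)),2) for z0 in (.01,)])
for f in (0,1):
  for b in (245,200,160):
    for o in (.03,-.007): 
        k=kinematics.ik(*tcp(S+N*o,N,np.radians(b),PH,0,f)); print("lock",f,b,o,None if k is None else np.round(k,2))
E
```

```text
0.008001335313121043 0.010586742274919384
-0.002161925274088901 -0.01460115594837876
az 68.02603445642981
0 0 [array([ 0.33,  0.95, -0.39,  1.12,  0.41,  1.65,  1.68])]
0 1 [array([-0.04,  0.97,  0.47,  1.14, -0.13,  1.57, -1.02])]
1 0 [array([-0.73,  0.96,  1.22,  1.93, -0.69,  0.63, -2.24])]
1 1 [array([-0.31,  0.62,  0.37,  1.92,  0.54,  0.61, -0.28])]
2 0 [array([ 1.16,  0.71, -1.07,  2.15,  1.31,  0.35, -2.23])]
2 1 [array([ 1.16,  0.71, -1.07,  2.15,  1.31,  0.35,  0.91])]
3 0 [array([ 0.61,  0.83, -0.19,  1.36, -0.28,  1.3 ,  0.77])]
3 1 [array([ 0.18,  0.92,  0.69,  1.38, -0.82,  1.55, -1.92])]
lock 0 245 0.03 [-0.08  0.79  0.02  1.14 -0.52  1.46 -0.55]
lock 0 245 -0.007 [-0.07  0.78  0.01  1.25 -0.51  1.37 -0.51]
lock 0 200 0.03 [-0.4   0.64  0.28  1.32 -0.36  1.21 -1.35]
lock 0 200 -0.007 [-0.41  0.64  0.27  1.42 -0.37  1.11 -1.33]
lock 0 160 0.03 [-0.68  0.76  0.56  1.17 -0.22  1.38 -2.1 ]
lock 0 160 -0.007 [-0.71  0.76  0.57  1.28 -0.23  1.28 -2.1 ]
lock 1 245 0.03 [ 0.28  0.9  -0.84  1.12  0.08  1.39  2.17]
lock 1 245 -0.007 [ 0.31  0.9  -0.85  1.23  0.09  1.3   2.18]
lock 1 200 0.03 [ 0.04  0.67 -0.54  1.3   0.17  1.19  1.38]
lock 1 200 -0.007 [ 0.04  0.67 -0.54  1.41  0.18  1.09  1.36]
lock 1 160 0.03 [-0.31  0.72 -0.25  1.15  0.3   1.41  0.65]
lock 1 160 -0.007 [-0.31  0.71 -0.25  1.26  0.3   1.31  0.62]
```

```bash
python3 - <<'E'
from h import *
b=np.radians(280.6); tip=np.array([*TX,.01])
p,q=tcp(tip,Z,b,PH); tz=R.from_quat(q).as_matrix()[:,2]
bot.reach(p-tz*.09,q); st("above")
print(bot.move_l(p,q,v=.12,max_force=8)); st("at")
bot.command_gripper(.0,grasp_force=40); st("grip")
print(drv(tip+Z*.15,Z,b,v=.12)); bot.dwell(.2); st("lift")
_,s,d=snap("side","d1");_,s2,_=snap("scene","s1")
f,cx,cy,M,T=cal("side"); x=M@(tip+Z*.16)+T; u,v=int(cx+f*x[0]/x[2]),int(cy+f*x[1]/x[2])
f,cx,cy,M,T=cal("scene"); x=M@(tip+Z*.16)+T; u2,v2=int(cx+f*x[0]/x[2]),int(cy+f*x[1]/x[2]); print(u,v,u2,v2)
A=[cv2.resize(i[y-45:y+35,w-40:w+40],(400,400),interpolation=cv2.INTER_CUBIC) for i,w,y in ((s,u,v),(s2,u2,v2))]
cv2.imwrite("pics/c3.png",np.hstack(A)[:,:,::-1])
E
```

```text
above t 4.64 tcp [ 0.5828 -0.2232  0.2099] F [-0.   0.7 -0.2] T [-0.41 -0.11  0.02] w 0.0938 q [ 0.64  0.81 -0.17  1.18 -0.28  1.51  0.75]
False
at t 5.54 tcp [ 0.5758 -0.1767  0.1344] F [-0.2  0.   0.7] T [-0.46 -0.11  0.02] w 0.0938 q [ 0.61  0.83 -0.18  1.36 -0.29  1.3   0.78]
grip t 6.58 tcp [ 0.5752 -0.1765  0.1335] F [-0.1  0.9 -0.1] T [-0.47 -0.12 -0.  ] w 0.0278 q [ 0.61  0.83 -0.18  1.36 -0.29  1.3   0.78]
False
lift t 8.18 tcp [ 0.575  -0.1765  0.283 ] F [-0.3  0.1 -1.8] T [-0.61 -0.13  0.  ] w 0.027 q [ 0.6   0.7  -0.18  1.19 -0.3   1.58  0.68]
343 140 213 178
```

View pics/c3.png

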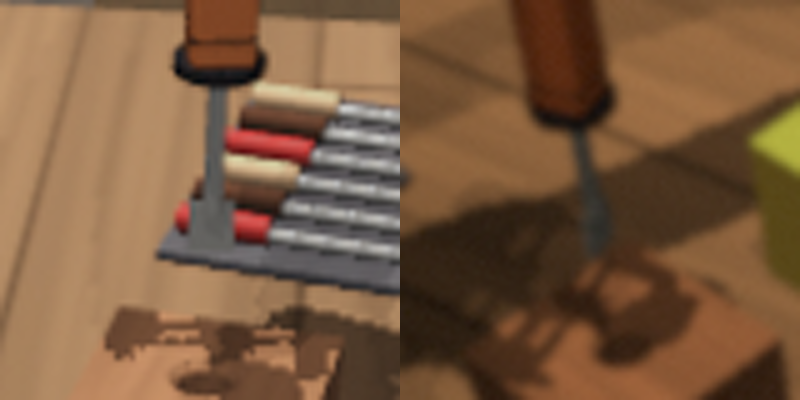

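The left (side-camera) crop shows the blade broad face-on, about 45/5 = 9 px ≈ 20 mm wide, at crop (212,225). So blade width lies along azimuth 10.6°, and I hold the wrong pair of faces for the lock's reachable range. I'll put it back, regrasp from +x, then lift high.

```bash
python3 - <<'E'
from h import *
b=np.radians(280.6); tip=np.array([*TX,.01])
print(drv(tip+Z*.001,Z,b,v=.15,mf=8)); st("back")
bot.command_gripper(.094)
p,q=tcp(tip,Z,b,PH); tz=R.from_quat(q).as_matrix()[:,2]; bot.move_l(p-tz*.09,q,v=.25)
b=np.radians(10.6); p,q=tcp(tip,Z,b,PH); tz=R.from_quat(q).as_matrix()[:,2]
bot.reach(p-tz*.09,q); st("above")
print(bot.move_l(p,q,v=.15,max_force=8))
bot.command_gripper(.0,grasp_force=45); st("grip")
print(drv(tip+Z*.19,Z,b,v=.15)); st("lift")
for bb in (246,):
  for o in (.03,.06,.09,.12):
    for f in (0,1):
      k=kinematics.ik(*tcp(S+N*o,N,np.radians(bb),PH,0,f)); print(o,f,None if k is None else np.round(k,2))
for zt in (.2,.22):
  for y in (-.1,0,.1):
    for bb in (10.6,-30,-70,-114): 
      k=kinematics.ik(*tcp([.58,y,zt],Z,np.radians(bb),PH)); print(zt,y,bb,None if k is None else np.round(k,2))
E
```

```text
True
back t 9.27 tcp [ 0.5737 -0.1761  0.1335] F [ 0.2 -2.   5.5] T [-0.03  0.03 -0.01] w 0.027 q [ 0.61  0.83 -0.18  1.36 -0.29  1.3   0.78]
above t 11.82 tcp [ 0.6109 -0.1801  0.2106] F [-0.  -1.  -0.1] T [ 0.13 -0.52  0.04] w 0.0938 q [ 0.28  0.98 -0.41  0.85  0.43  1.89  1.73]
False
grip t 13.61 tcp [ 0.5676 -0.1876  0.1335] F [-0.2  0.3 -0.4] T [ 0.23 -0.46 -0.04] w 0.0269 q [ 0.34  0.96 -0.42  1.12  0.43  1.66  1.67]
False
lift t 15.75 tcp [ 0.5674 -0.1876  0.3234] F [-0.   1.1 -0.7] T [ 0.26 -0.63  0.  ] w 0.0271 q [ 0.21  0.81 -0.14  0.86  0.26  1.98  1.88]
0.03 0 [-0.17  0.8   0.24  1.13 -0.65  1.53 -0.44]
0.03 1 [ 0.18  0.84 -0.57  1.12 -0.12  1.4   2.34]
0.06 0 [-0.05  0.81 -0.03  1.03 -0.48  1.54 -0.59]
0.06 1 [ 0.16  0.85 -0.56  1.02 -0.13  1.48  2.32]
0.09 0 [-0.07  0.83  0.02  0.92 -0.51  1.63 -0.61]
0.09 1 [ 0.14  0.86 -0.55  0.91 -0.13  1.57  2.3 ]
0.12 0 [-0.26  0.91  0.62  0.81 -0.93  1.86 -0.47]
0.12 1 [ 0.11  0.89 -0.53  0.78 -0.14  1.66  2.28]
0.2 -0.1 10.6 [ 0.09  0.79 -0.13  0.9   0.19  1.97  1.77]
0.2 -0.1 -30 [ 0.19  0.79  0.09  0.9  -0.21  1.95  1.29]
0.2 -
[... 344 characters left out ...]
e
0.2 0.1 -30 [-0.29  0.79  0.61  1.02 -0.58  1.94  1.26]
0.2 0.1 -70 [-0.33  0.66  0.8   1.38 -0.82  1.7   0.86]
0.2 0.1 -114 [-0.57  0.46  1.01  1.78 -0.97  1.28  0.36]
0.22 -0.1 10.6 None
0.22 -0.1 -30 None
0.22 -0.1 -70 [ 0.42  0.64 -0.09  1.14 -0.34  1.7   0.7 ]
0.22 -0.1 -114 [ 0.32  0.41  0.22  1.57 -0.63  1.3   0.32]
0.22 0 10.6 None
0.22 0 -30 [ 0.06  0.74  0.08  0.95 -0.26  1.93  1.15]
0.22 0 -70 [ 0.12  0.59  0.23  1.27 -0.53  1.65  0.73]
0.22 0 -114 [-0.07  0.37  0.53  1.68 -0.75  1.25  0.3 ]
0.22 0.1 10.6 None
0.22 0.1 -30 [-0.24  0.77  0.49  0.98 -0.52  1.95  1.19]
0.22 0.1 -70 [-0.27  0.61  0.67  1.34 -0.75  1.68  0.78]
0.22 0.1 -114 [-0.54  0.42  0.96  1.75 -0.91  1.27  0.29]
```

```bash
python3 - <<'E'
from h import *
r=np.radians
drv([*TX,.205],Z,r(-70),line=False); drv([*TX,.22],Z,r(-114),line=False); st("turned")
drv([.575,.05,.23],Z,r(-114),v=.25); st("mid")
drv(S+N*.06,N,r(246),v=.2); drv(S+N*.02,N,r(246),v=.1); bot.dwell(.3); st("pre")
ims=[]
for n in ("wrist","side","scene"):
    c,p,d=snap(n,n+"2"); f,cx,cy,M,T=c; x=M@(S+N*.02)+T; u,v=int(cx+f*x[0]/x[2]),int(cy+f*x[1]/x[2]); print(n,u,v)
    w=50 if n=="wrist" else 35
    u=min(max(u,w),640-w);v=min(max(v,w),480-w)
    ims.append(cv2.resize(p[v-w:v+w,u-w:u+w],(266,266),interpolation=cv2.INTER_CUBIC))
cv2.imwrite("pics/c4.png",np.hstack(ims)[:,:,::-1])
E
```

```text
turned t 17.28 tcp [ 0.5808 -0.1757  0.3444] F [ 0.9  0.  -1. ] T [-0.55  0.26 -0.01] w 0.0273 q [ 0.57  0.48  0.03  1.44 -0.54  1.36  0.33]
mid t 18.38 tcp [0.5793 0.0571 0.3529] F [-0.1 -1.3 -1.2] T [-0.64  0.26 -0.  ] w 0.0271 q [ 0.25  0.3  -0.05  1.7  -0.56  1.09  0.03]
pre t 20.39 tcp [0.6545 0.2168 0.2343] F [ 0.7 -0.3 -2.1] T [-0.54 -0.24  0.03] w 0.0269 q [-0.05  0.79 -0.04  1.16 -0.48  1.44 -0.54]
wrist 323 297
side 318 275
scene 358 260
```

View pics/c4.png

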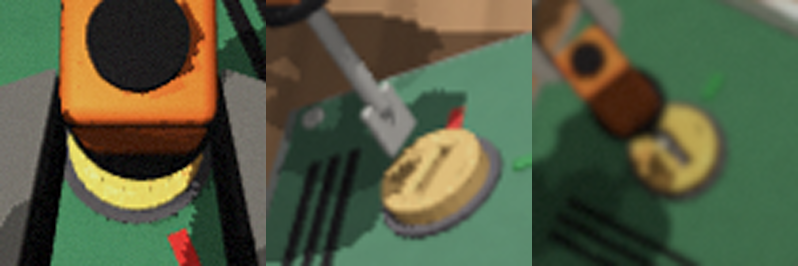

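The crops show the blade 20 mm above the head. In the side panel its tip is near (400,148) and the slot centre near (437,170). I'll overlay the predicted points once to judge the offsets.

```bash
python3 - <<'E'
from h import *
r=np.radians; a=r(66); sd=np.cos(a)*e1+np.sin(a)*hx
T0=S+N*.02; ims=[]
for n in ("side","scene"):
    z=np.load(f"pics/{n}2.npz",allow_pickle=True);p=z["p"];f,cx,cy,M,T=tuple(z["c"])
    pr=lambda X:(lambda x:np.array([cx+f*x[0]/x[2],cy+f*x[1]/x[2]]))(M@X+T)
    o=pr((T0+S)/2).astype(int)-25; k=8
    im=cv2.resize(p[o[1]:o[1]+50,o[0]:o[0]+50],(400,400),interpolation=cv2.INTER_CUBIC)[:,:,::-1].copy()
    for c,X in (((255,0,0),(T0-sd*.01,T0,T0+sd*.01)),((0,0,255),(S-sd*.0135,S,S+sd*.0135))):
        for x in X: cv2.circle(im,tuple(int(i) for i in ((pr(x)+.5-o)*k)),3,c,-1)
    ims.append(im); print(n,o)
cv2.imwrite("pics/c5.png",np.hstack(ims))
E
```

```text
side [296 254]
scene [334 237]
```

View pics/c5.png

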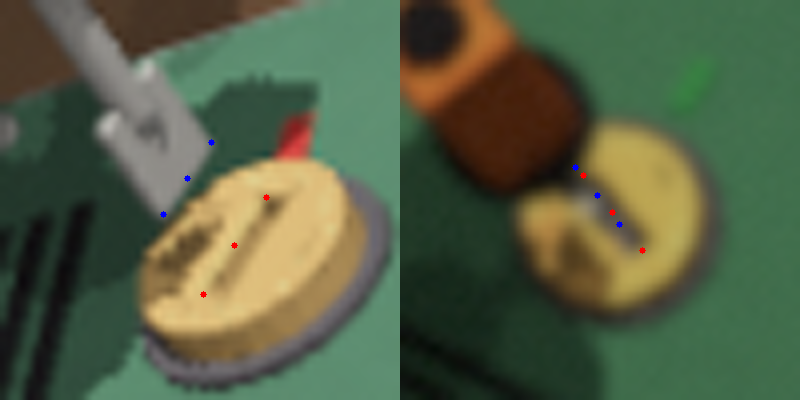

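Blue (predicted blade end) matches the real blade edge. Red (predicted slot) agrees in the scene view and is about 1 px off in the side view, within the mouth tolerance. I'll shift 1 mm up-slope and feel in lightly.

```bash
cat >> h.py <<'E'
S1=S-.001*e1
def tipnow(b):
    "tip offset from S1 in (e1,h,n) given nominal grasp"
    q=R.from_quat(t.read_tool_rot()).as_matrix(); P=np.array(t.read_tool_pos())-q[:,2]*.019-N*.14-S1; return np.round([P@e1*1e3,P@hx*1e3,P@N*1e3],1)
E
python3 - <<'E'
from h import *
r=np.radians
drv(S1+N*.006,N,r(246),v=.06)
print(drv(S1-N*.011,N,r(246),v=.025,mf=5)); print(tipnow(0)); st("in")
E
```

```text
True
[ 0.5  0.3 -8.5]
in t 21.51 tcp [0.6395 0.2178 0.2095] F [ 1.9 -0.1  3. ] T [-0.07 -0.29 -0.28] w 0.0271 q [-0.05  0.78 -0.04  1.25 -0.49  1.36 -0.51]
```

Blade entered to 8.5 mm depth (floor at 9). Now I'll turn clockwise in small steps, watching the moment about the axis.

```bash
python3 - <<'E'
from h import *
r=np.radians; b0=None
for b in list(range(241,185,-5))+list(range(185,150,-3)):
    drv(S1-N*.0075,N,r(b),v=.006)
    T=np.array(t.read_wrist_torque())@N; F=np.array(t.read_force())
    if b0 is None: b0=T
    print(b,"T",round(T,2),"F",F.round(1),tipnow(0),round(t.read_clock(),2))
    if b<186 and abs(T)>.8: break
    if np.linalg.norm(F)>35: print("force");break
st("end")
E
```

```text
241 T -0.21 F [ 0.1  0.1 -0.9] [-0.2 -0.1 -8.3] 22.05
236 T -0.05 F [ 0.2  0.4 -0.9] [-0.4  0.5 -7.7] 22.34
231 T 0.1 F [-1.5  2.  -0.7] [-0.5  0.3 -8.4] 22.63
226 T 0.19 F [-1.1  1.3 -2.7] [-0.4  0.2 -8.3] 22.93
221 T 0.26 F [-1.8  2.1 -3.1] [-0.3  0.2 -8.3] 23.22
216 T 0.31 F [-3.3  1.7 -4.5] [-0.2  0.1 -8.3] 23.51
211 T 0.14 F [-2.7  1.3 -5.7] [ 0.2 -0.6 -8. ] 23.8
206 T 0.12 F [-3.3  1.5 -6.5] [ 0.1 -0.5 -8. ] 24.09
201 T 0.23 F [-2.5  1.7 -6.7] [ 0.1 -0.4 -8. ] 24.38
196 T 0.28 F [-3.9  1.1 -7.7] [ 0.1 -0.4 -8. ] 24.68
191 T 0.35 F [-3.4  2.2 -7.5] [ 0.1 -0.4 -7.8] 24.97
186 T 0.38 F [-3.1  2.2 -7.1] [ 0.1 -0.4 -7.6] 25.26
185 T 0.34 F [-2.8  1.8 -8.1] [ 0.  -0.5 -7.6] 25.51
182 T 0.33 F [-3.1  1.8 -7.6] [ 0.2 -0.1 -7.3] 25.76
179 T 0.31 F [-3.6  1.9 -6.3] [ 0.3 -0.1 -7. ] 26.01
176 T 0.39 F [-1.8  1.4 -5.2] [ 0.4 -0.1 -6.9] 26.26
173 T 0.41 F [-1.3  0.5 -4.9] [ 0.4 -0.1 -6.9] 26.51
170 T 0.42 F [-1.3  1.5 -3.5] [ 0.4 -0.1 -6.8] 26.76
167 T 0.42 F [-1.1  1.7 -3.7] [ 0.4 -0.2 -6.9] 27.01
164 T 0.5 F [-0.6  1.9 -3.1] [ 0.4 -0.1 -6.9] 27.26
161 T 0.75 F [-0.9  2.  -2.4] [ 0.4  0.1 -6.9] 27.51
158 T 0.89 F [ 0.3  1.5 -1.1] [ 0.4 -0.1 -6.9] 27.76
end t 27.76 tcp [0.6439 0.2049 0.2085] F [ 0.3  1.5 -1.1] T [ 1.21 -0.13  0.33] w 0.0272 q [-0.73  0.77  0.61  1.26 -0.25  1.3  -2.12]
```

Moment rises sharply from 164° to 158°, so the stop is reached. I'll ease back within the slot's play, withdraw and look.

```bash
python3 - <<'E'
from h import *
r=np.radians
drv(S1-N*.0065,N,r(168),v=.01); drv(S1+N*.06,N,r(168),v=.1); st("out")
bot.dwell(.2); ims=[]
for n in ("side","scene","wrist"):
    c,p,d=snap(n,n+"3"); f,cx,cy,M,T=c; x=M@S1+T; u,v=int(cx+f*x[0]/x[2]),int(cy+f*x[1]/x[2])
    w=60 if n=="wrist" else 28
    ims.append(cv2.resize(p[v-w:v+w,u-w:u+w],(266,266),interpolation=cv2.INTER_CUBIC))
cv2.imwrite("pics/c6.png",np.hstack(ims)[:,:,::-1])
E
```

```text
out t 28.92 tcp [0.6768 0.2051 0.2655] F [ 0.3  0.8 -1. ] T [ 0.14  0.1  -0.04] w 0.0273 q [-0.63  0.74  0.55  1.13 -0.26  1.4  -1.95]
```

View pics/c6.png

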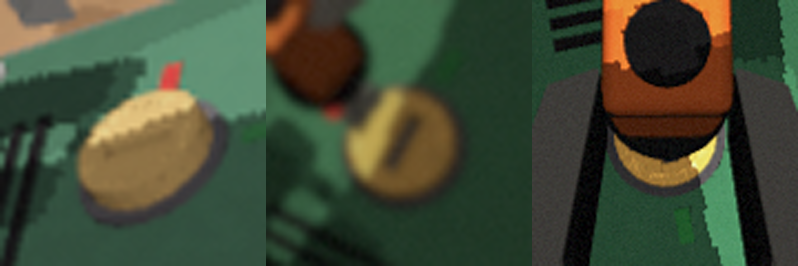

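In the scene panel the slot runs (388,168)→(418,118), pointing straight at the green mark (~450,65): 31° against 31° from vertical. Locked. Now I'll return the driver to the stand.

```bash
python3 - <<'E'
from h import *
r=np.radians
for tip,zb in (([.575,.05,.23],246),([*TX,.22],246),([*TX,.12],246),([*TX,.01],246)):
    k=kinematics.ik(*tcp(tip,Z,r(zb),PH)); print(None if k is None else np.round(k,2))
drv(S1+N*.07,N,r(210),v=.06); drv([.575,.05,.23],Z,r(246),v=.2); st("mid")
drv([*TX,.22],Z,r(246),v=.25); drv([*TX,.115],Z,r(246),v=.15); bot.dwell(.2); st("above")
hit=drv([*TX,.03],Z,r(246),v=.08,mf=8); st(f"down {hit}")
if not hit: print(drv([*TX,.009],Z,r(246),v=.03,mf=5)); st("seat")
E
```

```text
[ 0.07  0.3   0.18  1.7  -0.64  1.13  0.1 ]
[ 0.45  0.49  0.23  1.44 -0.62  1.4   0.41]
[ 0.58  0.56  0.01  1.59 -0.57  1.17  0.45]
[ 0.75  0.69 -0.26  1.69 -0.46  0.9   0.44]
mid t 31.43 tcp [0.5788 0.0599 0.3536] F [-0.5  0.2 -1.3] T [-0.59  0.25  0.04] w 0.0273 q [ 0.17  0.3   0.04  1.7  -0.59  1.11  0.06]
above t 33.58 tcp [ 0.5813 -0.1775  0.2396] F [-0.1  1.2 -1.7] T [-0.55  0.33  0.02] w 0.0273 q [ 0.52  0.56  0.11  1.59 -0.62  1.18  0.5 ]
down False t 34.78 tcp [ 0.5812 -0.1775  0.1541] F [ 0.6  0.5 -1.9] T [-0.56  0.29 -0.01] w 0.0272 q [ 0.54  0.66  0.08  1.68 -0.67  1.03  0.61]
True
seat t 35.42 tcp [ 0.5803 -0.1771  0.1336] F [-0.6 -0.4  4.2] T [-0.12  0.07  0.04] w 0.0272 q [ 0.55  0.68  0.07  1.7  -0.69  0.99  0.64]
```

```bash
python3 - <<'E'
from h import *
bot.command_gripper(.094); q=np.array(t.read_tool_rot()); tz=R.from_quat(q).as_matrix()[:,2]
bot.move_l(np.array(t.read_tool_pos())-tz*.11,q,v=.2); st("clear")
snap("side","d9")
Qd=np.diag([1.,-1,-1])
# same lock-look pose as before, but 8 cm higher
z=np.load("pics/wl.npz",allow_pickle=True); M0=z["c"][3]
c=cal("wrist"); Qt=R.from_quat(q).as_matrix(); off=Qt.T@(-c[3].T@c[4]-np.array(t.read_tool_pos())); ax=Qt.T@c[3].T[:,2]
Q=np.array(M0.T@(c[3]@Qt),float)
bot.move_l(np.array(t.read_tool_pos())+[0,0,.08],q,v=.25)
bot.reach(S-Q@(off+ax*.33),R.from_matrix(Q).as_quat()); bot.dwell(.3); c,p,d=snap("wrist","w9"); st("look")
W=cloud(c,d);D=W-S;hh=D@N;X,Y=D@e1,D@hx;rad=np.hypot(X,Y)
dep=(rad<.016)&(hh<-.004)&(hh>-.02); w=np.linalg.svd(np.c_[X[dep],Y[dep]]-np.c_[X[dep],Y[dep]].mean(0),full_matrices=False)
print("deep",dep.sum(),w[1],"az",np.degrees(np.arctan2(*w[2][0][::-1])),cv2.minAreaRect(np.c_[X[dep],Y[dep]].astype(np.float32)))
f,cx,cy,M,T=c;x=M@S+T;u,v=int(cx+f*x[0]/x[2]),int(cy+f*x[1]/x[2])
s=cv2.imread("pics/d9.png")
cv2.imwrite("pics/c9.png",np.hstack([cv2.resize(s[100:340,220:460],(400,400)),cv2.resize(p[v-40:v+40,u-40:u+40][:,:,::-1],(400,400),interpolation=cv2.INTER_CUBIC)]))
E
```

```text
clear t 37.23 tcp [ 0.5573 -0.2261  0.2276] F [0.7 0.9 0.3] T [-0.38  0.17  0.04] w 0.0942 q [ 0.6   0.6   0.12  1.57 -0.61  1.22  0.57]
look t 39.87 tcp [0.5786 0.2224 0.2104] F [0.5 0.1 0.6] T [ 0.01 -0.01 -0.04] w 0.0941 q [-0.4   0.54 -0.02  1.55  0.01  1.05 -0.43]
deep 177 [0.09454561 0.02093154] az -178.89737452361763 ((0.002613212913274765, -0.0011576369870454073), (0.023440374061465263, 0.005517781246453524), 1.2819644212722778)
```

View pics/c9.png

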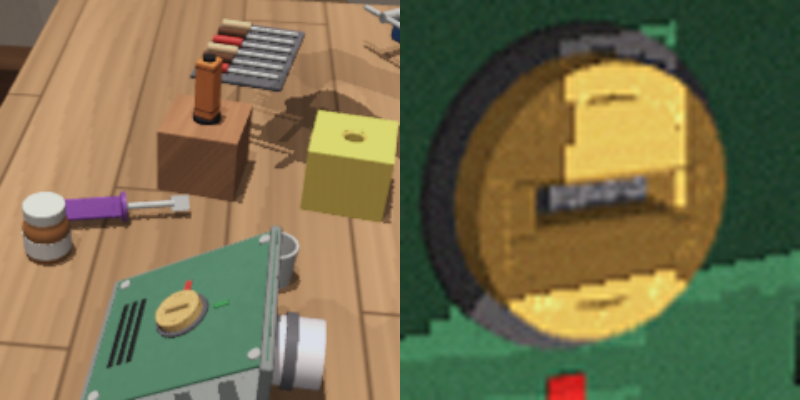

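The slot is in line with the green mark, with azimuth 1° off the up-down line. The orange driver stands in the brown stand. The purple look-alike has fallen over beside the jar since the first picture, so I'm checking the jar and cup for movement.

```bash
python3 - <<'E'
from h import *
def comp(nm):
    z=np.load(f"pics/{nm}.npz",allow_pickle=True);p,d,c=z["p"],z["d"],tuple(z["c"]);W=cloud(c,d)
    hsv=cv2.cvtColor(p,cv2.COLOR_RGB2HSV).astype(int)
    m=(hsv[...,2]>150)&(hsv[...,1]<60)&(abs(W[...,2]-.076)<.004)&(W[...,0]>.7)&(W[...,1]<.1)&(W[...,1]>-.1)
    q=W[m]; r=cv2.minEnclosingCircle(q[:,:2].astype(np.float32)); v,u=np.where(m); print(nm,"jar",q.mean(0).round(4),m.sum(),u.mean().round(1),v.mean().round(1))
    m=(W[...,0]>.40)&(W[...,0]<.62)&(W[...,1]>.02)&(W[...,1]<.11)&(W[...,2]>.045)&(W[...,2]<.062)
    q=W[m]; print("   cup",q.mean(0).round(4),m.sum())
    m=(hsv[...,0]>130)&(hsv[...,0]<160)&(hsv[...,1]>120)&(hsv[...,2]>40); q=W[m]; print("   purple",np.nanmin(q,0).round(3),np.nanmax(q,0).round(3))
snap("side","d10");snap("scene","s10")
for n in ("d0","side2","side3","d9","d10","s0","s10"): comp(n)
a=[np.load(f"pics/{n}.npz",allow_pickle=True)["p"] for n in ("d0","d10")]
df=np.abs(a[0].astype(int)-a[1]).sum(2); print("hammer diff",(df[400:,300:480]>60).sum(),"jar diff",(df[210:265,228:268]>60).sum(),"cup",(df[238:275,382:402]>60).sum())
E
```

```text
d0 jar [0.76   0.0146 0.0761] 323 245.8 222.5
   cup [0.4568 0.0438 0.0527] 77
   purple [ 0.575 -0.066  0.085] [0.611 0.001 0.216]
side2 jar [0.7599 0.0147 0.076 ] 325 245.8 222.5
   cup [0.4567 0.0428 0.0526] 81
   purple [ 0.673 -0.071  0.012] [ 0.746 -0.001  0.044]
side3 jar [0.7599 0.0148 0.0761] 327 245.8 222.6
   cup [0.4566 0.0433 0.0526] 80
   purple [ 0.634 -0.068  0.006] [0.746 0.229 0.247]
d9 jar [0.7598 0.0146 0.0762] 320 245.9 222.5
   cup [0.4566 0.0422 0.0529] 80
   purple [ 0.669 -0.069  0.008] [0.746 0.001 0.046]
d10 jar [0.7599 0.0148 0.0761] 328 245.8 222.6
   cup [0.4568 0.0438 0.0526] 78
   purple [ 0.669 -0.066  0.006] [0.746 0.002 0.047]
s0 jar [0.7656 0.0116 0.0751] 341 235.6 293.8
   cup [0.4792 0.0397 0.052 ] 108
   purple [ 0.585 -0.071  0.087] [0.719 0.035 0.317]
s10 jar [0.7653 0.0118 0.0752] 333 235.7 293.8
   cup [0.4796 0.0394 0.052 ] 113
   purple [ 0.675 -0.081  0.017] [ 0.768 -0.038  0.044]
hammer diff 0 jar diff 157 cup 278
```

```bash
python3 - <<'E'
from h import *
bot.move_l(np.array(t.read_tool_pos())+[0,0,.06],v=.15); bot.dwell(.3); st("end"); print(job.hand_in())
E
```

```text
end t 40.82 tcp [0.578  0.2225 0.2694] F [ 0.5 -0.4 -0.6] T [ 0.    0.01 -0.01] w 0.0939 q [-0.41  0.49 -0.01  1.46  0.01  1.19 -0.42]
the job is handed in; nothing more can be done
None
```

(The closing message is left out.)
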